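# Undo the double catch of a tool case

### The arm

A 7-joint arm with a two-finger parallel gripper is mounted at the origin on a cart in front of the work surface, level with it; the furniture and walls round the work are solid. World frame = base frame: x ahead of the robot, y to its left, z up, the work surface at z = 0. Lengths are in m, angles in rad, forces in N, time in s.
With the tool pointing down it reaches from about 0.4 to 0.875 m from the base axis. Payload 6.5 kg.
Tool frame: the origin (TCP) lies midway between the tips of the shut fingers; the grasp point (between the pads) lies 19 mm behind it; z points along the fingers, y is the line along which they close (so a half turn about z gives the same grasp; the last joint's range is limited). The gripper opens to 85 mm and grips with 20 to 120 N. Pads are 22 mm wide; open, the fingers measure 114 mm over their backs; the gripper's body (76 mm by 85 mm) begins 54 mm behind the grasp point. The pads swing forward as they close: fully open they stand 13 mm farther back than shut.
Start: joints at [1.065, 0.536, -0.004, 1.538, 0.003, 1.067, -0.071], TCP at [0.277, -0.588, 0.204] pointing down, gripper open.
Joint ranges: [-2.7, 2.7], [-0.37, 2.16], [-1.27, 1.26], [0.24, 2.4], [-1.31, 4.45], [0.19, 1.91], [-2.76, 2.76]. Speed limits (rad/s): [2.39, 2.39, 3.14, 3.14, 3.14, 3.14, 3.14].

### API

Orientations are given as [roll, pitch, yaw] about the fixed x, y, z axes, in that order (R = Rz(yaw) Ry(pitch) Rx(roll)).
In Python, from rig import ctrl, viewer gives the robot as it stands. The module is installed in compiled form; this text tells all that it offers.
- The arm moves only by the tool play_rows, never from a script. Its argument "steps" is one flat list of numbers, 5 for each row, row after row: the opening, from 0 (shut) to 1 (fully open), then the shift along the world's x, y, z in m, then the turn about the world's z in rad. In form: [gripper, tx, ty, tz, twist, gripper, tx, ty, tz, twist, ...]. A call has 1 to 10 rows; each row is the pose to reach, as a shift and turn from the pose commanded when the call began; what a row does not reach only later rows make up. A row lasts 1/12 s, in which the tool goes at most 41.7 mm and 7.16 degrees, less where a joint would pass 70% of its speed; a pose out of reach is approached as far as the arm can. A call with a gripper value outside its range is refused whole. The fingers move at their own pace and stop on an object; the grip force is fixed at half the most. Time passes only in rows, so rows that repeat a pose let the fingers close. It gives the time, the measured TCP pose, the force, the opening and the grip force at its end, in the units of the state.
- ctrl.state(): the state, without advancing time (a new reading comes with each control period).
- viewer.grab_frame(name): name is "side" or "top" or "wrist"; returns (picture, depth): 384x512x3 uint8, red, green, blue; 384x512 float32, m along the optical axis (not along the pixel's ray), 0 where there is no reading.
- viewer.camera_info(name): a dict with "mtx" (3x3 intrinsics, pixels), "xyz" and "orientation" of the camera in the world. Camera axes: x right, y down, z forward; pixel columns grow to the right and rows downward; lengths in m; the calibration is good to about 2 mm. A picture is of the moment at which its call begins: read the wrist's pose just before it. camera_info takes no time and is no camera call; for the wrist camera it gives the pose at the moment of the call.
- ctrl.hand_in(): hands the job in; it is judged then, once.
The state is a dict: "clock": time; "joint_positions": joint angles; "qd": joint speeds; "joint_torque": joint torques, N m; "ee_pos": TCP position; "tool_rot": TCP orientation; "force": force on the tool from outside, world axes, zero at the start; "moment": the same for the moment, N m; "gripper_width": opening from 0.0 (shut) to 1.0 (fully open); "grip_force": force on a finger pad.
Only numpy, scipy, OpenCV 4.12 (cv2) and the standard library are available. Lean on these libraries where they do the work, as an engineer would, in place of code of your own. Each camera call takes 0.05 s, during which the arm holds its last target. There are 200 camera calls.

### The job

Unlatch the larger grey steel case, the one with two sliding catches on its lid: first pull the keeper (the round knob) fully back towards the case's carrying handle, so that its tongue no longer blocks the bolt, then slide the bolt (the flat thumb plate) fully back out of its staple. Leave both catches open and let go.

Things in the scene. Friction and masses are not known exactly. Their poses are not given: they have to be found in the camera images.
- keeper (a joint): travel of the first catch (m): 0 = tongue fully across behind the bolt's tail, blocking it; 0.040 = fully drawn, at its stop. Slides along -x of point keeper_knob, towards the case's long side with the carrying handle (facing the robot); about 2 N of friction, stays where it is left. The tongue clears the bolt from about 0.02 on.
- bolt (a joint): travel of the second catch (m): 0 = nose fully in its staple, 0.040 = fully drawn, at its stop. It slides along +y of point bolt_plate, away from the staple and towards the keeper's line, with about 2 N of friction, and stays where it is left. While the keeper is across, the bolt's tail strikes the tongue after 4 mm.
- keeper_knob (a point): on the axis of the keeper's upright round steel knob (20 mm diameter, 22 mm tall on a thinner neck), 11 mm below its top, 35 mm above the lid; moves with the keeper. Axes of the case: z up, -x to the carrying handle. The case, 180 (x) x 240 (y) x 60 mm high, is fixed to the bench, turned up to 0.3 rad, left or right of a smaller plain box. Straps and rails stand up to 17 mm above the lid.
- bolt_plate (a point): in the middle of the bolt's upright flat steel thumb plate (10 mm thick along y, 30 mm wide along x), 11 mm below its top, 35 mm above the lid; moves with the bolt. Same axes as keeper_knob. With both catches closed it lies 50 mm in +x and 95 mm in -y from the knob; within 40 mm of either grip nothing stands higher than the straps.

How it is judged:
By the outcome, as a careful person would: the job done as asked, in the order asked, and still so for the second after the job is handed in, with the robot touching nothing.
It also fails if it takes over 51 s, if anything falls off the work surface, if the arm or the gripper's body presses on something with over 40 N, if the wrist force passes 120 N, or if a joint passes its speed limit or range.

## Working session

There is one attempt and no reset: what is moved stays moved. The work goes in short steps, Python scripts to look and compute and a tool call to move; the robot and the scene stay as the last step left them, time stands still between calls to the robot, and variables do not carry over. Pictures are saved under pics/ and viewed, at most 10 in all, crops included, and the job is handed in when it is done.

Besides the shell and the picture viewer there is one more tool, called as name(argument=value, ...), one argument or row to a line, values as JSON. play_rows: Moves the arm, as the interface text tells. Its arguments: {"type":"object","properties":{"steps":{"type":"array"}},"required":["steps"]}

```bash
mkdir -p pics
cat > h.py <<'E'
import numpy as np, cv2
from scipy.spatial.transform import Rotation as R
from rig import ctrl, viewer
def grab(n,f):
    i=viewer.camera_info(n); p,d=viewer.grab_frame(n)
    cv2.imwrite(f'pics/{f}.png',p[:,:,::-1]); np.savez(f'pics/{f}.npz',d=d,K=i['mtx'],x=i['xyz'],o=np.array(i['orientation']))
    return p,d,i
def cloud(f):
    z=np.load(f'pics/{f}.npz'); d=z['d'];K=z['K'];o=z['o']
    M=o if o.shape==(3,3) else R.from_euler('xyz',o).as_matrix()
    v,u=np.mgrid[:d.shape[0],:d.shape[1]]
    c=np.stack([(u-K[0,2])/K[0,0]*d,(v-K[1,2])/K[1,1]*d,d],-1)
    return c@M.T+z['x']
E
python3 - <<'E'
from h import *
a=grab('top','top1');b=grab('side','side1')
print(a[2],b[2]);print(ctrl.state())
cv2.imwrite('pics/both.png',np.vstack([cv2.resize(x[0][:,:,::-1],(400,300)) for x in (a,b)]))
E
```

```text
{'mtx': array([[425.79982713,   0.        , 253.67660379],
       [  0.        , 425.79982713, 181.95536394],
       [  0.        ,   0.        ,   1.        ]]), 'xyz': array([0.38218412, 0.00281104, 0.9970748 ]), 'orientation': array([-2.95184742, -0.0107253 , -1.56142421])} {'mtx': array([[401.37500862,   0.        , 260.01865044],
       [  0.        , 401.37500862, 189.19211035],
       [  0.        ,   0.        ,   1.        ]]), 'xyz': array([ 0.43564147, -0.69245828,  0.59239397]), 'orientation': array([-2.15188034e+00, -8.80511919e-04, -1.76523638e-01])}
{'clock': 0.1, 'joint_positions': array([ 1.06481052,  0.53709738, -0.00440037,  1.53876391,  0.00257857,
        1.06729205, -0.07115398]), 'qd': array([-0.00096106,  0.00075274,  0.00122033, -0.00289662,  0.00040979,
        0.00086145, -0.00097135]), 'joint_torque': array([ 3.91007576e-03, -5.84565711e+01,  1.05256263e+00, -2.59774089e+01,
        1.27149664e-02,  4.68971892e-03,  3.97745009e-05]), 'ee_pos': array([ 0.27644678, -0.58761615,  0.20370062]), 'tool_rot': array([-3.14004194e+00,  1.15745847e-04,  4.39860368e-01]), 'force': array([-0.13503307,  0.02884281,  0.15365636]), 'moment': array([ 0.03216868, -0.03697121,  0.03517054]), 'grip_force': 0.0, 'gripper_width': 1.0009211504722326}
```

View pics/top1.png

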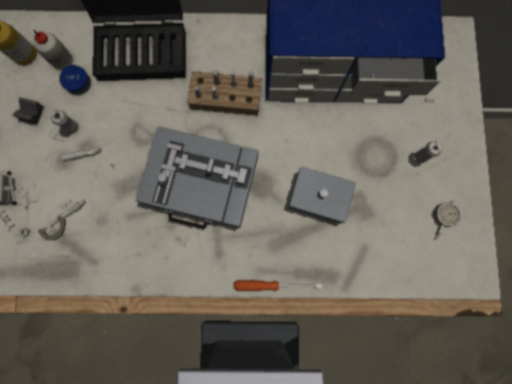

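Run:
```python
from h import *
P=cloud('top1'); im=cv2.imread('pics/top1.png')
s=P[120:235,130:265]; z=s[...,2]
m=(z>.05)&(z<.068)
print('lid z',np.median(z[m]))
r=cv2.minAreaRect(s[m][:,:2].astype(np.float32)); print(r)
h=(z>.085)&(z<.13)
n,l,st,c=cv2.connectedComponentsWithStats(h.astype(np.uint8))
for i in range(1,n):
    q=s[l==i]; print(st[i],c[i]+[130,120],q.mean(0),q.max(0))
cv2.imwrite('pics/c1.png',cv2.resize(im[120:235,130:265],None,fx=5,fy=5,interpolation=cv2.INTER_CUBIC))
```

```text
lid z 0.05981416918564608
((0.5788273811340332, 0.1217723935842514), (0.2402038276195526, 0.18062230944633484), 76.76226043701172)
[76 38  8 15 80] [209.9875 165.1125] [0.59006064 0.08929368 0.10196269] [0.60538489 0.0975853  0.1072519 ]
[27 53 11 10 86] [162.09302326 177.58139535] [0.56137547 0.19077612 0.10243486] [0.57112455 0.20218359 0.1091001 ]
```

View pics/c1.png

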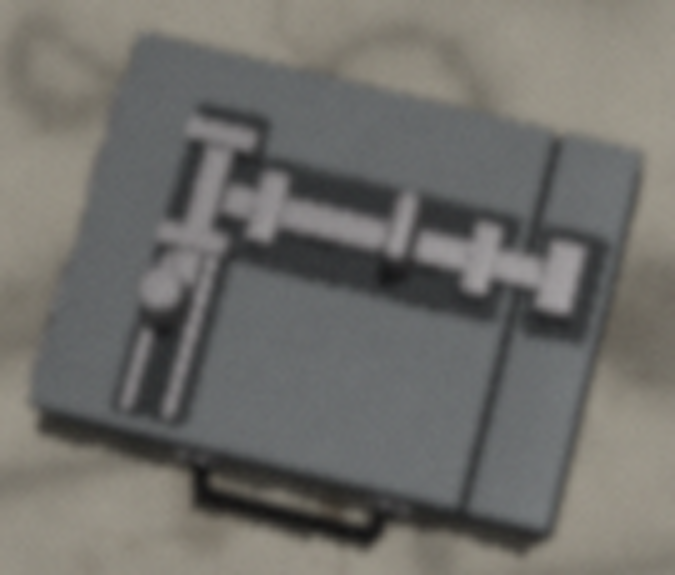

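The crop shows the knob at about (160,285) and the bolt plate at about (400,225), which is top image (162,177) and (210,165). Their offset matches the given 50/95 mm at a case yaw of about -0.231.

play_rows(
  steps=[1,0.285,0.779,0,-0.67,1,0.285,0.779,0,-0.67,1,0.285,0.779,0,-0.67,1,0.285,0.779,0,-0.67,1,0.285,0.779,0,-0.67,1,0.285,0.779,0,-0.67,1,0.285,0.779,0,-0.67,1,0.285,0.779,0,-0.67,1,0.285,0.779,0,-0.67,1,0.285,0.779,0,-0.67],
)

```text
clock: 0.93
ee_pos: [0.419, -0.1976, 0.2045]
tool_rot: [3.141, 0.0, -0.23]
force: [0.8, -0.5, -1.0]
gripper_width: 1.002
grip_force: 0.0
```

play_rows(
  steps=[1,0.14,0.385,0,0,1,0.14,0.385,0,0,1,0.14,0.385,0,0,1,0.14,0.385,0,0,1,0.14,0.385,0,0,1,0.14,0.385,0,0,1,0.14,0.385,0,0,1,0.14,0.385,0,0,1,0.14,0.385,0,0,1,0.14,0.385,0,0],
)

```text
clock: 1.77
ee_pos: [0.559, 0.1887, 0.2042]
tool_rot: [-3.141, 0.001, -0.229]
force: [0.5, -0.4, -0.3]
gripper_width: 0.999
grip_force: 0.0
```

```bash
cat > look.py <<'E'
from h import *
import sys
f=sys.argv[1]; p,d,i=grab('wrist',f); P=cloud(f); z=P[...,2]
s=ctrl.state(); print(s['ee_pos'],s['tool_rot'])
h=((z>.085)&(z<.125)&(P[...,0]>.4)&(P[...,0]<.72)).astype(np.uint8)
n,l,st,c=cv2.connectedComponentsWithStats(h)
for k in range(1,n):
    if st[k,4]>60:
        q=P[l==k]; print(st[k],q.min(0),q.max(0),(q.min(0)+q.max(0))/2, cv2.minAreaRect(q[q[:,2]>.1][:,:2].astype(np.float32)))
E
python3 look.py w1
```

```text
[0.55982614 0.19690801 0.20442732] [-3.13470335e+00  1.76742034e-04 -2.21388811e-01]
[349 100  21  37 639] [0.57756512 0.08546516 0.08503813] [0.60692494 0.09970605 0.10773099] [0.59224503 0.09258561 0.09638456] ((0.5922386050224304, 0.09204239398241043), (0.010425947606563568, 0.029081065207719803), 77.6680908203125)
[239 164  23  26 470] [0.55352536 0.18422014 0.08536966] [0.57275671 0.20334636 0.10728702] [0.56314103 0.19378325 0.09632834] ((0.5631336569786072, 0.19384878873825073), (0.019178763031959534, 0.018828077241778374), 61.434146881103516)
```

View pics/w1.png

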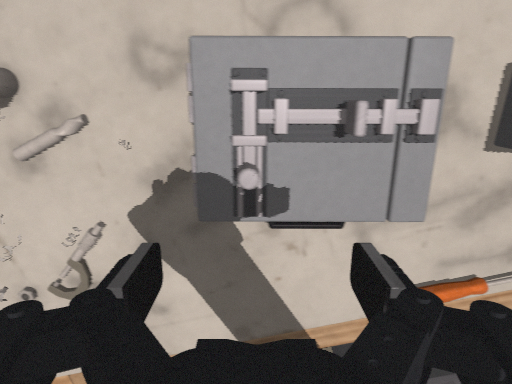

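The knob is at (249,178) and the bolt plate at (360,117), both with clear space around them. The arm was still settling, so I'll measure again.

```bash
python3 look.py w2|tail -0; python3 look.py w3; python3 -c "
from h import *
s=ctrl.state();print(s['ee_pos'],s['qd'].round(3))"
```

```text
[0.55845376 0.18889228 0.20386408] [-3.14045977e+00  1.29946552e-03 -2.24894023e-01]
[355  99  22  38 661] [0.57700278 0.08508149 0.08500675] [0.60697998 0.09963316 0.10704855] [0.59199138 0.09235732 0.09602765] ((0.5919018387794495, 0.0918426588177681), (0.01067392248660326, 0.029952697455883026), 76.4944076538086)
[245 163  23  26 464] [0.55348109 0.1842472  0.08538365] [0.57279382 0.20355989 0.10701036] [0.56313746 0.19390355 0.09619701] ((0.5631226897239685, 0.19384773075580597), (0.019361421465873718, 0.019083652645349503), 87.96157836914062)
[0.55845376 0.18889228 0.20386408] [ 0.051 -0.028  0.056  0.048  0.014  0.007  0.017]Exception ignored on flushing sys.stdout:
BrokenPipeError: [Errno 32] Broken pipe
```

play_rows(
  steps=[1,0.004,0.005,-0.04,-0.005,1,0.004,0.005,-0.075,-0.005,1,0.004,0.005,-0.1,-0.005,1,0.004,0.005,-0.115,-0.005,1,0.004,0.005,-0.122,-0.005,0.5,0.004,0.005,-0.122,-0.005,0,0.004,0.005,-0.122,-0.005,0,0.004,0.005,-0.122,-0.005,0,0.004,0.005,-0.122,-0.005,0,0.004,0.005,-0.122,-0.005],
)

```text
clock: 2.75
ee_pos: [0.5638, 0.1905, 0.0837]
tool_rot: [-3.14, -0.002, -0.235]
force: [-1.5, -0.3, -0.5]
gripper_width: 0.299
grip_force: 0.0
```

play_rows(
  steps=[0,0,0,0,0,0,0,0,0,0,0,0,0,0,0,0,0,0,0,0],
)

```text
clock: 3.08
ee_pos: [0.563, 0.1904, 0.0826]
tool_rot: [-3.142, -0.0, -0.235]
force: [1.1, 0.0, 0.2]
gripper_width: -0.001
grip_force: 0.0
```

Run:
```python
from h import *
print(ctrl.state()['gripper_width'],ctrl.state()['grip_force'])
a=grab('side','side2');w=grab('wrist','w4')[0]
im=a[0][:,:,::-1]
cv2.imwrite('pics/c2.png',np.hstack([cv2.resize(w[:,:,::-1],(400,300)),cv2.resize(im,(400,300))]))
```

```text
-0.0010171158199644534 0.0
```

View pics/c2.png

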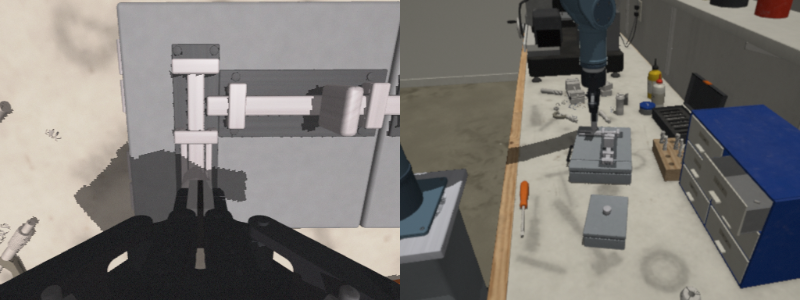

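Run:
```python
from h import *
im=cv2.imread('pics/side2.png'); a=cv2.resize(im[120:240,205:305],(500,600),interpolation=cv2.INTER_CUBIC)
cv2.imwrite('pics/c3.png',a)
for f in('side2','side1'):
    P=cloud(f);z=P[...,2]
    m=(z>.08)&(z<.115)&(abs(P[...,0]-.56)<.1)&(abs(P[...,1]-.14)<.11)
    n,l,st,c=cv2.connectedComponentsWithStats(m.astype(np.uint8))
    for k in range(1,n):
        if st[k,4]>8: q=P[l==k];print(f,st[k],q.min(0),q.max(0))
```

```text
side2 [245 155   8  12  81] [0.55414196 0.17820867 0.0801997 ] [0.57331113 0.19419073 0.11493552]
side2 [261 176  13  11 136] [0.57777831 0.08079447 0.08027322] [0.60629526 0.09333386 0.10646412]
side1 [245 155   8  12  81] [0.554303   0.17924386 0.08058728] [0.57312123 0.20119577 0.106659  ]
side1 [261 176  13  11 138] [0.5776499  0.08152631 0.0800353 ] [0.60652385 0.09308665 0.10650341]
```

View pics/c3.png

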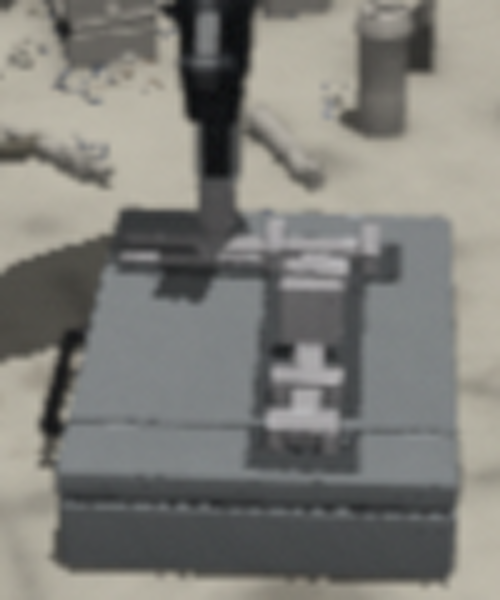

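Run:
```python
from h import *
im=cv2.imread('pics/w4.png'); cv2.imwrite('pics/c4.png',cv2.resize(im[200:360,150:370],None,fx=3.5,fy=3.5,interpolation=cv2.INTER_CUBIC))
P=cloud('w4')
for v in (225,235,245,255): print(v,[(u,*P[v,u].round(3)) for u in range(236,278,4)])
```

```text
225 [(236, np.float64(0.57), np.float64(0.201), np.float64(0.09)), (240, np.float64(0.572), np.float64(0.198), np.float64(0.096)), (244, np.float64(0.573), np.float64(0.195), np.float64(0.099)), (248, np.float64(0.573), np.float64(0.193), np.float64(0.101)), (252, np.float64(0.572), np.float64(0.191), np.float64(0.101)), (256, np.float64(0.571), np.float64(0.189), np.float64(0.099)), (260, np.float64(0.57), np.float64(0.187), np.float64(0.097)), (264, np.float64(0.568), np.float64(0.186), np.float64(0.093)), (268, np.float64(0.557), np.float64(0.185), np.float64(0.068)), (272, np.float64(0.554), np.float64(0.183), np.float64(0.062)), (276, np.float64(0.553), np.float64(0.18), np.float64(0.062))]
235 [(236, np.float64(0.57), np.float64(0.2), np.float64(0.103)), (240, np.float64(0.57), np.float64(0.198), np.float64(0.104)), (244, np.float64(0.575), np.float64(0.194), np.float64(0.118)), (248, np.float64(0.575), np.float64(0.192), np.float64(0.118)), (252, np.float64(0.575), np.float64(0.19), np.float64(0.119)), (256, np.float64(0.574), np.float64(0.188), np.float64(0.118)), (260, np.fl
[... 1022 characters left out ...]
36, np.float64(0.572), np.float64(0.198), np.float64(0.129)), (240, np.float64(0.575), np.float64(0.195), np.float64(0.136)), (244, np.float64(0.576), np.float64(0.193), np.float64(0.138)), (248, np.float64(0.575), np.float64(0.192), np.float64(0.137)), (252, np.float64(0.575), np.float64(0.19), np.float64(0.137)), (256, np.float64(0.574), np.float64(0.188), np.float64(0.137)), (260, np.float64(0.574), np.float64(0.187), np.float64(0.137)), (264, np.float64(0.574), np.float64(0.185), np.float64(0.137)), (268, np.float64(0.573), np.float64(0.184), np.float64(0.137)), (272, np.float64(0.573), np.float64(0.182), np.float64(0.138)), (276, np.float64(0.568), np.float64(0.181), np.float64(0.129))]
```

View pics/c4.png

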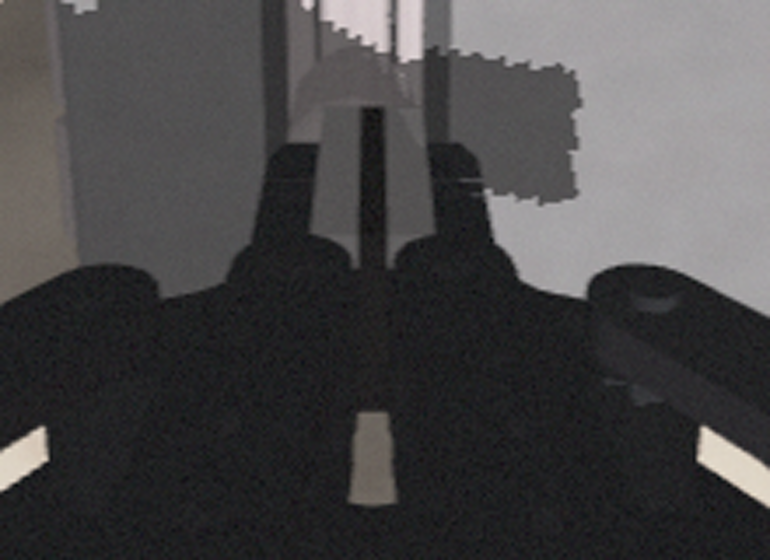

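The crop shows the knob, with its lower arc at (355,50), standing below the shut pads whose ends are at (370,105). The fingers closed above the knob top, so I'll check the real tip height against the reported TCP.

Run:
```python
from h import *
for f in('w3','w4'):
    P=cloud(f); z=P[...,2]; i=np.load(f'pics/{f}.npz'); print(f,i['x'],i['o'])
    if f=='w3':
        for v,u in((246,150),(250,150),(250,365),(246,365),(260,150),(300,150)): print(v,u,P[v,u].round(4))
    else:
        for v in range(224,236): print(v,P[v,250].round(4),P[v,262].round(4))
```

```text
w3 [0.62907155 0.17728455 0.37285646] [ 2.85630566  0.00530468 -1.79114319]
246 150 [0.58   0.2344 0.2513]
250 150 [0.5796 0.2335 0.2545]
250 365 [0.5601 0.1475 0.2535]
246 365 [0.5599 0.1464 0.25  ]
260 150 [0.5766 0.2334 0.2575]
300 150 [0.562  0.2363 0.2629]
w4 [0.63299314 0.17428231 0.2513248 ] [ 2.85731452e+00  9.07624208e-04 -1.80472932e+00]
224 [0.5727 0.192  0.0994] [0.5687 0.1865 0.0931]
225 [0.5728 0.1919 0.101 ] [0.5687 0.1865 0.0944]
226 [0.5723 0.192  0.1011] [0.5689 0.1865 0.0963]
227 [0.5725 0.1919 0.1028] [0.5689 0.1865 0.0977]
228 [0.5724 0.1919 0.1039] [0.5692 0.1865 0.0996]
229 [0.5718 0.1921 0.1037] [0.5694 0.1865 0.1013]
230 [0.5712 0.1922 0.1037] [0.5694 0.1865 0.1025]
231 [0.5746 0.1912 0.113 ] [0.5734 0.1857 0.1132]
232 [0.5747 0.1912 0.1142] [0.574  0.1857 0.1155]
233 [0.5746 0.1912 0.1151] [0.5736 0.1857 0.1159]
234 [0.5753 0.1909 0.118 ] [0.5737 0.1857 0.117 ]
235 [0.575  0.191  0.1183] [0.5739 0.1857 0.1186]
```

Both views put the real tips 30 mm above the reported TCP (shut 0.113 against 0.083, open 0.249 against 0.217 expected). I'll go 32 mm lower, watching the force.

play_rows(
  steps=[1,0,0.003,0,0,1,0,0.003,0,0,1,0,0.003,0,0,1,0,0.003,0,0,1,0,0.003,0,0,1,0,0.003,-0.01,0,1,0,0.003,-0.02,0,1,0,0.003,-0.028,0,1,0,0.003,-0.032,0,1,0,0.003,-0.032,0],
)

```text
clock: 4.02
ee_pos: [0.5618, 0.1929, 0.0488]
tool_rot: [3.14, 0.002, -0.235]
force: [-0.9, -1.0, 0.2]
gripper_width: 1.002
grip_force: 0.0
```

play_rows(
  steps=[0,0,0,0,0,0,0,0,0,0,0,0,0,0,0,0,0,0,0,0,0,0,0,0,0,0,0,0,0,0,0,0,0,0,0,0,0,0,0,0],
)

```text
clock: 4.68
ee_pos: [0.5632, 0.1935, 0.051]
tool_rot: [-3.141, -0.0, -0.235]
force: [-0.5, -1.0, 5.4]
gripper_width: 0.21
grip_force: 58.7
```

Gripped. Next I draw the keeper.

play_rows(
  steps=[0,-0.0078,0.0018,0,0,0,-0.0156,0.0037,0,0,0,-0.0234,0.0055,0,0,0,-0.0311,0.0073,0,0,0,-0.036,0.0085,0,0,0,-0.0389,0.0092,0,0,0,-0.0399,0.0094,0,0,0,-0.0409,0.0096,0,0,0,-0.0409,0.0096,0,0,0,-0.0409,0.0096,0,0],
)

```text
clock: 5.52
ee_pos: [0.5258, 0.2024, 0.0511]
tool_rot: [-3.139, -0.007, -0.236]
force: [12.3, -2.3, -4.8]
gripper_width: 0.213
grip_force: 58.9
```

play_rows(
  steps=[0,-0.001,0.0002,0,0,0,-0.002,0.0005,0,0,0,-0.002,0.0005,0,0,0,-0.002,0.0005,0,0],
)

```text
clock: 5.85
ee_pos: [0.5258, 0.2024, 0.0511]
tool_rot: [-3.138, -0.01, -0.237]
force: [18.8, -2.0, -11.4]
gripper_width: 0.211
grip_force: 59.0
```

play_rows(
  steps=[0,0.004,-0.001,0,0,1,0.004,-0.001,0,0,1,0.004,-0.001,0,0,1,0.004,-0.001,0,0,1,0.004,-0.001,0,0,1,0.004,-0.001,0,0,1,0.004,-0.001,0.02,0,1,0.004,-0.001,0.05,0,1,0.004,-0.001,0.07,0,1,0.004,-0.001,0.07,0],
)

```text
clock: 6.68
ee_pos: [0.5265, 0.2038, 0.1245]
tool_rot: [-3.138, -0.005, -0.235]
force: [0.8, 1.0, 1.0]
gripper_width: 0.996
grip_force: 0.0
```

play_rows(
  steps=[1,0.03,-0.05,0.02,0,1,0.05,-0.085,0.02,0,1,0.066,-0.111,0.02,0,1,0.066,-0.111,0.02,0,1,0.066,-0.111,0.02,0,1,0.066,-0.111,0.02,0,1,0.066,-0.111,0.02,0,1,0.066,-0.111,0.02,0],
)

```text
clock: 7.35
ee_pos: [0.589, 0.0933, 0.1401]
tool_rot: [-3.141, 0.001, -0.233]
force: [-0.6, 0.8, -0.5]
gripper_width: 1.0
grip_force: 0.0
```

```bash
python3 look.py w5
```

```text
[0.58921743 0.09315443 0.14023829] [-3.14121908e+00  9.21166075e-04 -2.32652547e-01]
[251 174  15  48 653] [0.57729664 0.08431246 0.08501036] [0.60699945 0.09896755 0.10710815] [0.59214805 0.09164    0.09605925] ((0.5924480557441711, 0.09189648181200027), (0.0094064986333251, 0.029250361025333405), 77.09783172607422)
```

play_rows(
  steps=[1,0.003,-0.001,-0.03,0,1,0.003,-0.001,-0.055,0,1,0.003,-0.001,-0.075,0,1,0.003,-0.001,-0.085,0,1,0.003,-0.001,-0.088,0,1,0.003,-0.001,-0.088,0,0,0.003,-0.001,-0.088,0,0,0.003,-0.001,-0.088,0,0,0.003,-0.001,-0.088,0,0,0.003,-0.001,-0.088,0],
)

```text
clock: 8.23
ee_pos: [0.5937, 0.0906, 0.0534]
tool_rot: [-3.141, -0.001, -0.235]
force: [-0.2, -0.1, 0.0]
gripper_width: 0.454
grip_force: 0.0
```

play_rows(
  steps=[0,0,0,0,0,0,0,0,0,0,0,0,0,0,0,0,0,0,0,0],
)

```text
clock: 8.57
ee_pos: [0.5933, 0.0905, 0.0529]
tool_rot: [-3.142, -0.0, -0.235]
force: [-1.6, -0.2, 5.0]
gripper_width: 0.103
grip_force: 58.7
```

play_rows(
  steps=[0,0.0018,0.0078,0,0,0,0.0037,0.0156,0,0,0,0.0055,0.0234,0,0,0,0.0073,0.0311,0,0,0,0.0085,0.036,0,0,0,0.0092,0.0389,0,0,0,0.0096,0.0409,0,0,0,0.01,0.0425,0,0,0,0.01,0.0425,0,0,0,0.01,0.0425,0,0],
)

```text
clock: 9.4
ee_pos: [0.602, 0.1278, 0.0529]
tool_rot: [3.135, 0.002, -0.238]
force: [-6.2, -10.1, 13.1]
gripper_width: 0.11
grip_force: 60.4
```

play_rows(
  steps=[0,0.0003,0.0012,0,0,0,0.0006,0.0025,0,0,0,0.0006,0.0025,0,0,0,0.0006,0.0025,0,0],
)

```text
clock: 9.73
ee_pos: [0.602, 0.1277, 0.0529]
tool_rot: [3.131, 0.003, -0.239]
force: [-9.3, -16.3, 17.3]
gripper_width: 0.103
grip_force: 60.9
```

At its stop. Next: relax, release, lift, and move away in y so the cameras can check.

play_rows(
  steps=[0,-0.001,-0.005,0,0,1,-0.001,-0.005,0,0,1,-0.001,-0.005,0,0,1,-0.001,-0.005,0,0,1,-0.001,-0.005,0,0,1,-0.001,-0.005,0,0,1,-0.001,-0.005,0.03,0,1,-0.001,-0.005,0.07,0,1,-0.001,-0.005,0.1,0,1,-0.001,-0.005,0.13,0],
)

```text
clock: 10.57
ee_pos: [0.6028, 0.1308, 0.1843]
tool_rot: [-3.141, -0.001, -0.235]
force: [0.5, 0.1, 0.1]
gripper_width: 1.003
grip_force: 0.0
```

play_rows(
  steps=[1,-0.08,-0.04,0.02,0,1,-0.08,-0.04,0.02,0,1,-0.08,-0.04,0.02,0,1,-0.08,-0.04,0.02,0,1,-0.08,-0.04,0.02,0,1,-0.08,-0.04,0.02,0,1,-0.08,-0.04,0.02,0,1,-0.08,-0.04,0.02,0],
)

```text
clock: 11.23
ee_pos: [0.5232, 0.0911, 0.202]
tool_rot: [-3.141, 0.0, -0.235]
force: [-0.3, 0.2, 0.5]
gripper_width: 0.998
grip_force: 0.0
```

```bash
python3 look.py w6
```

```text
[0.52307551 0.0909874  0.20203541] [-3.14145676e+00  6.24542021e-04 -2.34620315e-01]
[183  84  18  38 583] [0.58569386 0.12079095 0.08503003] [0.61497554 0.1357436  0.10750523] [0.6003347  0.12826728 0.09626763] ((0.6005142331123352, 0.12842507660388947), (0.010213241912424564, 0.028915483504533768), 76.69371795654297)
[123 192  29  27 547] [0.51557542 0.19238428 0.08501959] [0.53537182 0.21196245 0.10722238] [0.52547362 0.20217337 0.09612098] ((0.5257027745246887, 0.20215663313865662), (0.01880006678402424, 0.01883901096880436), 36.044654846191406)
```

View pics/w6.png

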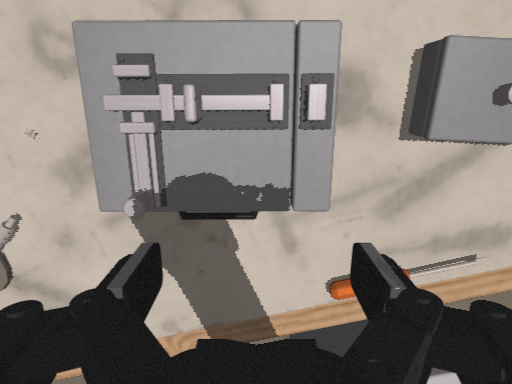

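The picture shows the bolt plate at (190,102) drawn out of its staple at (317,102), and the knob at (134,207) drawn to the handle side. Each catch moved about 38 mm and stopped firm against 19 N, and the gripper is clear.

```bash
python3 -c "
from rig import ctrl
print(ctrl.hand_in())"
```

```text
the job is handed in; nothing more can be done
None
```

I drew the keeper first and then the bolt, each until it stopped firm (about 38 mm measured of the nominal 40 mm), then released both, moved the gripper clear and handed the job in at about 11 s.

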